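# Latch the camp stove's drip tray

## Robot

A 6-joint arm with a two-finger parallel gripper is mounted at the origin on the work surface. World frame = base frame: x ahead of the robot, y to its left, z up, the work surface at z = 0. Lengths are in m, angles in rad, forces in N, time in s.
With the tool pointing down it reaches from about 0.375 to 0.9 m from the base axis. Payload 3.1 kg.
Tool frame: the origin (TCP) lies midway between the tips of the shut fingers; the grasp point (between the pads) lies 19 mm behind it; x points along the fingers, y is the direction in which the jaws open and shut, and the axes are right-handed (so a half turn about x gives the same grasp; the last joint's range is limited). The gripper opens to 85 mm and grips with 20 to 120 N. Pads are 22 mm wide; open, the fingers measure 114 mm over their backs; the gripper's body (76 mm by 85 mm) begins 54 mm behind the grasp point. The pads swing forward as they close: fully open they stand 13 mm farther back than shut.
Start: joints at [-1.395, 0.527, 1.433, -0, 1.181, -0.178], TCP at [0.217, -0.586, 0.231] pointing down, gripper open.
Joint ranges: [-3.08, 3.08], [-0.75, 2.2], [0.22, 2.44], [-1.43, 4.57], [0, 2.65], [-2.85, 2.85]. Speed limits (rad/s): [2.79, 2.79, 3.14, 3.14, 3.14, 3.14].

## Interface

Orientations are given as a unit quaternion [x, y, z, w].
In Python, from station import manip gives the robot as it stands.
- The arm moves only by the tool carry_out, never from a script. Its argument "commands" is a list that holds one entry, the list of rows, each a list of 7 numbers: the shift along the tool's x, y, z in units of 25 mm (1.0 is 25 mm), then the turn, a rotation vector about the tool's x, y, z in units of 5 degrees (1.0 is 5 degrees), then the finger opening in mm, from 0 to 85.4. A call has exactly 5 rows; each row is the pose to reach, as a shift and turn from the pose commanded when the call began, along the tool's axes at that moment; what a row does not reach only later rows make up. A row lasts 1/10 s, in which the tool goes at most 50 mm and 8.59 degrees, less where a joint would pass 70% of its speed; a pose out of reach is approached as far as the arm can. A call with a gripper value outside its range is refused whole. The fingers move at their own pace and stop on an object; "force" is the grip in N (left out, the last holds). Time passes only in rows, so rows that repeat a pose let the fingers close, or fill a call up. It gives the time, the measured TCP pose, the force and the opening at its end, in the units of the state.
- manip.sense(): the state, without advancing time (a new reading comes with each control period).
- manip.snapshot(name): name is "side" or "top"; returns a dict with "image" (480x640x3 uint8, red, green, blue), "fx", "fy", "cx", "cy" (pixels), "rvec" (rotation vector, rad) and "tvec" (3), from world to camera coordinates, as OpenCV has them. Camera axes: x right, y down, z forward; pixel columns grow to the right and rows downward; lengths in m; the calibration is good to about 2 mm. A picture is of the moment at which its call begins. There is no depth.
- manip.sign_off(): hands the job in, once; it reports no verdict.
The state is a dict: "t": time; "q": joint angles; "qd": joint speeds; "tau": joint torques, N m; "tcp_pos": TCP position; "tool_rot": TCP orientation; "force": force on the tool from outside, world axes, zero at the start; "ft_torque": the same for the moment, N m; "finger_gap": opening from 0.0 (shut) to 1.0 (fully open).
Only numpy, scipy, OpenCV 4.12 (cv2) and the standard library are available. Lean on these libraries where they do the work, as an engineer would, in place of code of your own. Each camera call takes 0.05 s, during which the arm holds its last target.

## Task

Push the camp stove's aluminium drip tray fully home: with closed fingertips press the red spring catch bar down and, while holding it down, slide the tray in past the catch's teeth, then let go so that the catch springs up behind the tray. Only press and push; do not lift the tray or force it over the raised catch, and leave the cookware, canister and other things where they stand.

Things in the scene. Friction and masses are not known exactly. Their poses are not given: they have to be found in the camera images.
- stove: Fixed green camp stove (380 x 280 mm, deck 90 mm high, lid raised to 340 mm) with a drip-tray ledge on its right side. +x is the way the tray slides in (roughly to the robot's left), z up, y = 0 the ledge's centre line. Origin: on the bench below the outer faces of the catch's teeth. In this frame the ledge plate spans x -110 to 135 mm, the stove's side wall is at x = 85 mm.
- catch (a joint): Spring catch, one rigid piece of red bar and steel teeth: 0 = up (locking), grows in metres as it is pressed straight down, 0.016 = bottomed; about 3 N at 0, 8 N at the bottom. Pressed 10 mm or more (11 to 15 is good) the tray's legs pass over the teeth. The bar may be pressed anywhere along it, and a fingertip can slide along it while pressing.
- bar_end (a point): Outer end (black ribs) of the catch's flat red press bar, middle of its top edge: x = -95 mm, y = 0 in the stove frame, 34 mm above the bench with the catch up; it moves with the catch. The bar is 38 mm wide and runs at one height from here to x = +40 mm, passing 4 mm under the tray.
- teeth (a point): Top of the catch on its centre line, mid-way along the two steel teeth that stand beside the bar at the same height: x 0 to 12 mm in the stove frame, out to y = +-38 mm (this point is x = 6 mm). Up, they block the tray's legs; they start hidden under the tray. It moves with the catch.
- tray_face (a point): Centre of the outer face of the tray's end wall, 52 mm above the bench; x axis into the stove. The wall is 119 mm wide, 6 mm thick, from 38 to 66 mm above the bench; two legs as thick hang from it to 24 mm above the bench, 25 to 38 mm either side of the middle. The face starts at x = -26 to -10 mm in the stove frame.
- tray: Loose aluminium drip tray, 130 mm long, 119 wide, 0.2 to 0.4 kg, gliding on two runners between guide cheeks (54 mm high, 2.5 mm play each side). Origin: centre of its floor's underside, 65 mm inward of its outer face, 38 mm above the bench; axes as the stove's.
- home (a point): Fixed point where point tray_face comes when the tray is against its stop inside the stove: x = 18 mm, y = 0 in the stove frame, 52 mm above the bench. The catch springs up behind the legs once the face is past x = 12 mm.
- pot: Stainless steel pot with two black side handles, 156 mm across and 85 mm high, on the stove's far burner; a bystander. Origin: centre of its underside.
- pan: Aluminium fry pan, 210 mm across and 42 mm high, black handle reaching 260 mm from its centre and 58 mm up, on the bench to the right; a bystander. Origin: centre of the underside of its round part.
- spatula: Blue plastic spatula, 270 mm long, lying on the bench on the robot's side of the tray ledge; a bystander. Origin: under the middle of the tool.
- canister: Closed gray fuel canister, 108 mm across and 92 mm high, standing on the far side of the tray ledge; a bystander. Origin: centre of its underside.
- mug: Blue mug, 80 mm across and 85 mm high, beyond the outer end of the ledge; a bystander. Origin: centre of its underside.
- jar: Small amber jar with a red cap, 44 mm across and 85 mm high, beyond the outer end of the ledge; a bystander. Origin: centre of its underside.
Things that resemble listed ones, but are neither listed nor needed, are in the scene too. Several things have the shape of the tray; the one meant has the colours described above.

How it is judged:
On the way, in this order (a step that is already met when the one before it is completed fails the run):
1. the catch is pressed down (over 9.5 mm) by the fingers while the tray is still outside it (value of joint catch above 0.0095 m and contact force between the fingers and catch above 0.5 N and x of tray_face in the frame of stove below -0.003 m), for 0.1 s.
2. the tray's legs go over the teeth while the fingers hold the catch down (x of tray_face in the frame of stove above -0.001 m and value of joint catch above 0.009 m and contact force between the fingers and catch above 0.5 N), for 0.04 s.
3. the tray is home, past the catch (x of tray_face in the frame of stove above 0.0115 m), for 0.1 s.
At the end, for the whole second after the job is handed in: The tray lies flat on its runners, at rest, its outer face 11.5 to 21 mm along x in the stove frame (past the catch's teeth), square within 0.08 rad, and the catch is up again behind it (joint below 2.5 mm) (x of tray_face in the frame of stove between 0.0115 and 0.021 m and value of joint catch below 0.0025 m and z of tray_face in the frame of stove between 0.048 and 0.056 m and angle between the x axis of stove and the x axis of tray_face, either way round below 0.08 rad and linear speed of tray below 0.01 m/s); the robot touches nothing.
It fails at once if the tray is lifted (more than 8 mm) off its runners (z of tray_face in the frame of stove above 0.06 m).
It fails at once if the tray is forced (over 60 N) against the raised catch (contact force between tray and catch above 60 N and value of joint catch below 0.008 m).
It fails at once if the pot, pan, spatula, canister, mug or jar is moved by more than 25 mm (distance of any of pot, pan, spatula, canister, mug, jar from where it was at the start of the episode above 0.025 m).
It also fails if it takes over 32 s, if anything falls off the work surface, if the arm or the gripper's body presses on something with over 40 N, if the wrist force passes 120 N, or if a joint passes its speed limit or range.

## Working session

There is one attempt and no reset: what is moved stays moved. The work goes in short steps, Python scripts to look and compute and a tool call to move; the robot and the scene stay as the last step left them, time stands still between calls to the robot, and variables do not carry over. Pictures are saved under pics/ and viewed, and the job is handed in when it is done.

Besides the shell and the picture viewer there is one more tool, called in YAML: its name, and indented under it one key for each argument. carry_out: Moves the arm, as the interface text tells. Its arguments: {"type":"object","properties":{"commands":{"type":"array"},"force":{"type":"number"}},"required":["commands"]}

```bash
mkdir -p pics; ls
python3 - <<'E'
from station import manip
import cv2
for n in ("side","top"):
    s=manip.snapshot(n); cv2.imwrite(f"pics/{n}0.png",s["image"][:,:,::-1]); print(n,{k:s[k] for k in s if k!="image"})
print(manip.sense())
E
```

```text
pics
side {'fx': 460.14506336409045, 'fy': 460.14506336409045, 'cx': 321.6029800473592, 'cy': 234.47730506575607, 'rvec': array([ 0.32781629, -2.75093492,  1.29623997]), 'tvec': array([0.46741167, 0.19441082, 0.95269466])}
top {'fx': 474.1819923771528, 'fy': 474.1819923771528, 'cx': 323.3550152916504, 'cy': 238.75547659124638, 'rvec': array([ 2.12347265, -2.13875973,  0.19696983]), 'tvec': array([-0.08934262,  0.48761732,  1.19758142])}
{'t': 0.1, 'q': array([-1.39448304e+00,  5.28356702e-01,  1.43378211e+00, -5.43804931e-07,
        1.18139883e+00, -1.78553157e-01]), 'qd': array([ 0.00101966,  0.00025838, -0.00339262,  0.00165628,  0.00048078,
        0.0008199 ]), 'tau': array([-3.29488657e-04, -4.43306172e+01, -1.78586304e+01, -2.51113797e-04,
        3.86669199e-03, -1.73699415e-07]), 'tcp_pos': array([ 0.21704692, -0.58541327,  0.23043908]), 'tool_rot': array([ 0.69600544,  0.12549462, -0.69600426,  0.1241193 ]), 'force': array([-0.63892364,  0.22031325, -0.05041667]), 'ft_torque': array([0.01870041, 0.02890731, 0.00082656]), 'finger_gap': 1.0029337794509061}
```

View pics/side0.png

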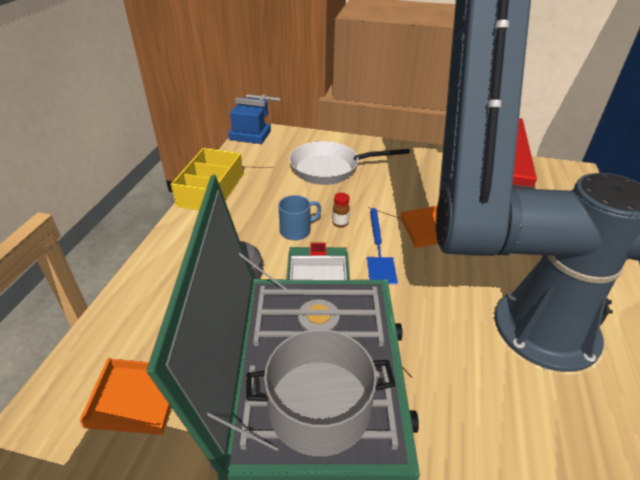

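View pics/top0.png

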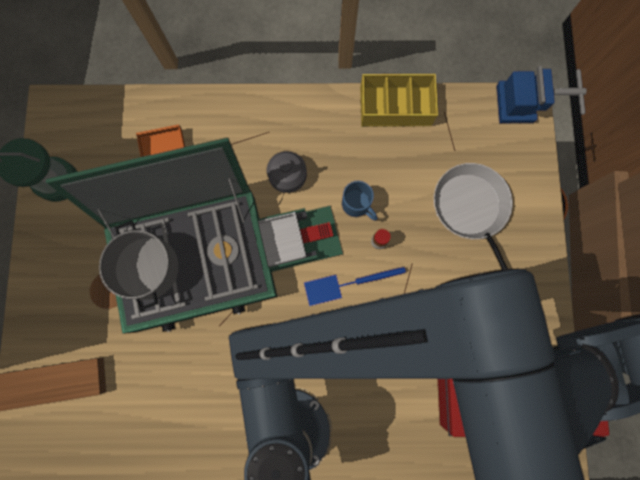

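The side view shows the tray at about (318,268) with the red bar end at (318,248). In the top view the tray is at about (286,240), the bar at (318,232) and the ledge's outer edge at (338,232). I'll zoom in on both.

Run:
```python
import cv2
a=cv2.imread("pics/top0.png")[190:290,240:360]; b=cv2.imread("pics/side0.png")[225:300,265:385]
cv2.imwrite("pics/ztop.png",cv2.resize(a,None,fx=6,fy=6,interpolation=cv2.INTER_CUBIC))
cv2.imwrite("pics/zside.png",cv2.resize(b,None,fx=6,fy=6,interpolation=cv2.INTER_CUBIC))
```

```text
(no output)
```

View pics/ztop.png

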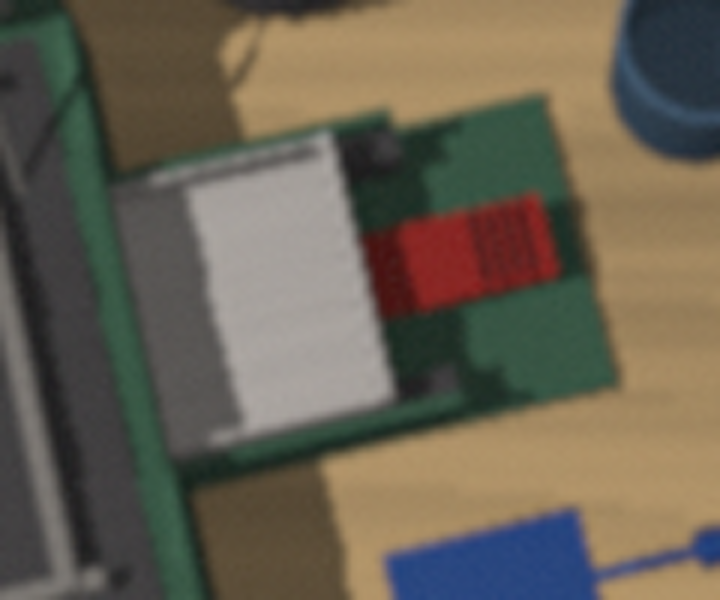

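View pics/zside.png

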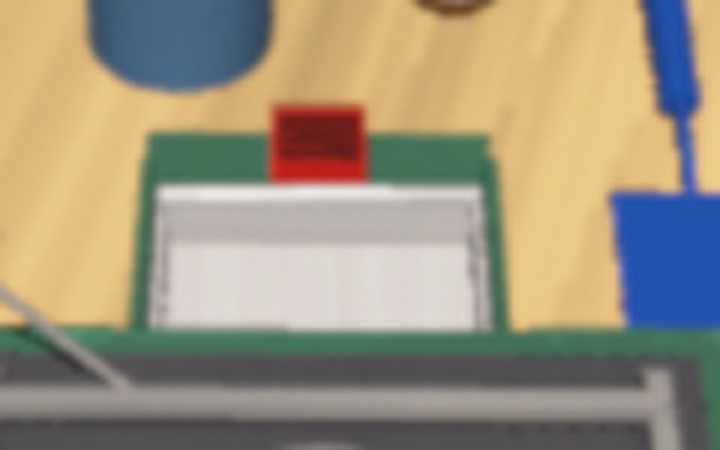

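```bash
cat > h.py <<'E'
import numpy as np, cv2
C={'side':(460.14506,321.60298,234.477305,[0.32781629,-2.75093492,1.29623997],[0.46741167,0.19441082,0.95269466]),
'top':(474.181992,323.355015,238.755477,[2.12347265,-2.13875973,0.19696983],[-0.08934262,0.48761732,1.19758142])}
def proj(c,P):
    f,cx,cy,r,t=C[c]; K=np.array([[f,0,cx],[0,f,cy],[0,0,1.]])
    return cv2.projectPoints(np.array(P,float).reshape(-1,1,3),np.array(r),np.array(t),K,None)[0].reshape(-1,2)
def back(c,uv,z):
    f,cx,cy,r,t=C[c]; R=cv2.Rodrigues(np.array(r))[0]; o=-R.T@np.array(t)
    d=R.T@np.array([(uv[0]-cx)/f,(uv[1]-cy)/f,1]); return o+d*(z-o[2])/d[2]
def stove(p,P):
    P=np.atleast_2d(P); c,s=np.cos(p[2]),np.sin(p[2])
    return np.c_[p[0]+c*P[:,0]-s*P[:,1],p[1]+s*P[:,0]+c*P[:,1],P[:,2]]
E
python3 - <<'E'
from h import *
from scipy.optimize import least_squares
T=lambda u,v:((u+.5)/6-.5+240,(v+.5)/6-.5+190)
S=lambda u,v:((u+.5)/6-.5+265,(v+.5)/6-.5+225)
pts=[('top',T(540,193),(-95,-19,34),0),('top',T(562,275),(-95,19,34),0),
('top',T(330,130),(0,-59.5,66),1),('top',T(395,400),(0,59.5,66),1),
('side',S(272,105),(-95,-19,34),0),('side',S(367,105),(-95,19,34),0),
('side',S(157,186),(0,-59.5,66),1),('side',S(487,186),(0,59.5,66),1)]
for c,uv,l,_ in pts: print(c,np.round(uv,1),l,back(c,uv,l[2]/1000).round(4))
# which y sign: world->test both
for sg in(1,-1):
  def res(p):
    r=[]
    for c,uv,l,tr in pts:
        L=np.array(l)/1000.; L[1]*=sg
        if tr:L[0]=p[3]
        r.append(proj(c,stove(p,L))[0]-uv)
    return np.ravel(r)
  for y0 in (1.5,-1.5):
    o=least_squares(res,[.5,-.2,y0,-.02]); print(sg,o.cost,o.x.round(4),o.fun.round(1) if o.cost<100 else '')
E
```

```text
top [329.6 221.8] (-95, -19, 34) [ 0.5345 -0.1098  0.034 ]
top [333.2 235.4] (-95, 19, 34) [ 0.4975 -0.1191  0.034 ]
top [294.6 211.2] (0, -59.5, 66) [ 0.556  -0.0185  0.066 ]
top [305.4 256.2] (0, 59.5, 66) [ 0.4379 -0.0465  0.066 ]
side [309.9 242.1] (-95, -19, 34) [ 0.5343 -0.1067  0.034 ]
side [325.8 242.1] (-95, 19, 34) [ 0.4976 -0.116   0.034 ]
side [290.8 255.6] (0, -59.5, 66) [ 0.5547 -0.0158  0.066 ]
side [345.8 255.6] (0, 59.5, 66) [ 0.437  -0.0456  0.066 ]
1 1.331178738381357 [ 0.4937 -0.021   1.8088 -0.0111] [-0.3 -0.  -0.5 -0.1 -0.3  0.7 -0.3 -0.2  0.1 -0.6  0.1 -0.5  0.5 -0.5
 -0.7 -0.2]
1 1.3311787383815508 [ 0.4937 -0.021  -4.4744 -0.0111] [-0.3 -0.  -0.5 -0.1 -0.3  0.7 -0.3 -0.2  0.1 -0.6  0.1 -0.5  0.5 -0.5
 -0.7 -0.2]
-1 1.3311787383821654 [ 0.5385 -0.2057 -1.3328 -0.1789] [-0.3 -0.  -0.5 -0.1 -0.3  0.7 -0.3 -0.2  0.1 -0.6  0.1 -0.5  0.5 -0.5
 -0.7 -0.2]
-1 1.3311787383816256 [ 0.5385 -0.2057 -1.3328 -0.1789] [-0.3 -0.  -0.5 -0.1 -0.3  0.7 -0.3 -0.2  0.1 -0.6  0.1 -0.5  0.5 -0.5
 -0.7 -0.2]
```

```bash
cat > plan.py <<'E'
import sys
from h import *
from station import manip
from scipy.spatial.transform import Rotation as Ro
p=[0.4937,-0.021,1.8088]
s=manip.sense(); R=Ro.from_quat(s['tool_rot']).as_matrix(); tcp=s['tcp_pos']
print('t',s['t'],'tcp',tcp.round(4),'F',s['force'].round(2),'gap',round(s['finger_gap'],3))
c,n=np.cos(p[2]),np.sin(p[2]); Rs=np.array([[c,-n,0],[n,c,0],[0,0,1]])
print('stove-frame tcp mm',(Rs.T@(tcp-[p[0],p[1],0])*1000).round(1)); print('tool axes in stove (cols)\n',(Rs.T@R).round(3))
def go(P):  # target in stove mm
    w=stove(p,np.array(P)/1000.)[0]; 
    print('target',P,'world',w.round(4),'tool units',(R.T@(w-tcp)/.025).round(2))
    best=[]
    for a in range(4):
        x=np.array([0,0,-1.]); y=Ro.from_euler('z',p[2]+a*np.pi/2).apply([1,0,0]); Rt=np.c_[x,y,np.cross(x,y)]
        print(' jaw along stove',['x','y','-x','-y'][a],'turn units',(np.rad2deg(Ro.from_matrix(R.T@Rt).as_rotvec())/5).round(2))
if len(sys.argv)>1: go([float(v) for v in sys.argv[1:4]])
E
python3 plan.py -50 0 200
```

```text
t 0.1 tcp [ 0.217  -0.5854  0.2304] F [-0.64  0.22 -0.05] gap 1.003
stove-frame tcp mm [-483.3  401.9  230.4]
tool axes in stove (cols)
 [[ 0.002 -0.993 -0.117]
 [-0.    -0.117  0.993]
 [-1.    -0.002 -0.   ]]
target [-50.0, 0.0, 200.0] world [ 0.5055 -0.0696  0.2   ] tool units [  1.25 -15.34 -17.99]
 jaw along stove x turn units [-3.466e+01 -3.000e-02 -0.000e+00]
 jaw along stove y turn units [19.34  0.02  0.02]
 jaw along stove -x turn units [ 1.34 -0.    0.02]
 jaw along stove -y turn units [-16.66  -0.02   0.02]
```

carry_out:
  commands:
    - [[0,-0.5,-0.6,0.2,0,0,0],[0,-1.5,-1.8,0.5,0,0,0],[0,-2.5,-3.0,0.8,0,0,0],[0,-3.5,-4.2,1.1,0,0,0],[0,-4.5,-5.4,1.34,0,0,0]]
  force: 60

```text
t: 0.6
tcp_pos: [0.305, -0.432, 0.2309]
tool_rot: [-0.702, -0.084, 0.702, -0.083]
force: [1.1, 0.6, 0.1]
finger_gap: 0.145
```

```bash
python3 plan.py -55 0 200
```

```text
t 0.6 tcp [ 0.305  -0.432   0.2309] F [1.14 0.64 0.15] gap 0.145
stove-frame tcp mm [-354.9  280.2  230.9]
tool axes in stove (cols)
 [[ 0.001 -1.     0.002]
 [-0.     0.002  1.   ]
 [-1.    -0.001 -0.   ]]
target [-55.0, 0.0, 200.0] world [ 0.5067 -0.0744  0.2   ] tool units [  1.25 -12.02 -11.19]
 jaw along stove x turn units [3.598e+01 2.000e-02 0.000e+00]
 jaw along stove y turn units [1.798e+01 1.000e-02 1.000e-02]
 jaw along stove -x turn units [-0.02 -0.    0.01]
 jaw along stove -y turn units [-1.802e+01 -1.000e-02  1.000e-02]
```

carry_out:
  commands:
    - [[0,-1.1,-1.1,0,0,0,0],[0,-2.2,-2.2,0,0,0,0],[0,-3.3,-3.3,0,0,0,0],[0,-4.4,-4.4,0,0,0,0],[0,-5.5,-5.5,0,0,0,0]]

```text
t: 1.1
tcp_pos: [0.4063, -0.266, 0.2311]
tool_rot: [-0.702, -0.084, 0.702, -0.084]
force: [0.0, 0.3, 1.4]
finger_gap: 0.0
```

carry_out:
  commands:
    - [[0,-1.0,-1.0,0,0,0,0],[0,-2.0,-2.0,0,0,0,0],[0,-3.0,-3.0,0,0,0,0],[0,-4.0,-4.0,0,0,0,0],[0,-4.5,-4.5,0,0,0,0]]

```text
t: 1.6
tcp_pos: [0.4894, -0.1292, 0.231]
tool_rot: [-0.702, -0.085, 0.702, -0.084]
force: [0.2, -0.3, -0.3]
finger_gap: -0.002
```

carry_out:
  commands:
    - [[0,0,0,0,0,0,0],[0,0,0,0,0,0,0],[0,0,0,0,0,0,0],[0,0,0,0,0,0,0],[0,0,0,0,0,0,0]]

```text
t: 2.1
tcp_pos: [0.4884, -0.1326, 0.2313]
tool_rot: [-0.702, -0.083, 0.702, -0.083]
force: [-0.7, 0.4, 0.4]
finger_gap: -0.001
```

```bash
python3 plan.py -55 0 60
```

```text
t 2.1 tcp [ 0.4884 -0.1326  0.2313] F [-0.68  0.35  0.4 ] gap -0.001
stove-frame tcp mm [-107.2   31.5  231.3]
tool axes in stove (cols)
 [[-0.    -1.     0.002]
 [ 0.     0.002  1.   ]
 [-1.     0.     0.   ]]
target [-55.0, 0.0, 60.0] world [ 0.5067 -0.0744  0.06  ] tool units [ 6.85 -2.09 -1.26]
 jaw along stove x turn units [35.98 -0.   -0.  ]
 jaw along stove y turn units [17.98  0.   -0.  ]
 jaw along stove -x turn units [-0.02  0.   -0.  ]
 jaw along stove -y turn units [-18.02   0.     0.  ]
```

carry_out:
  commands:
    - [[0,-1.0,-0.6,0,0,0,0],[0.6,-2.09,-1.26,0,0,0,0],[2.0,-2.09,-1.26,0,0,0,0],[3.2,-2.09,-1.26,0,0,0,0],[4.4,-2.09,-1.26,0,0,0,0]]

```text
t: 2.6
tcp_pos: [0.5072, -0.0738, 0.1205]
tool_rot: [0.702, 0.084, -0.702, 0.084]
force: [-0.4, 0.0, 0.6]
finger_gap: -0.001
```

carry_out:
  commands:
    - [[1.0,0,0,0,0,0,0],[2.0,0,0,0,0,0,0],[2.5,0,0,0,0,0,0],[2.5,0,0,0,0,0,0],[2.5,0,0,0,0,0,0]]

```text
t: 3.1
tcp_pos: [0.5075, -0.074, 0.0593]
tool_rot: [0.702, 0.084, -0.702, 0.084]
force: [0.1, 0.9, 1.3]
finger_gap: -0.001
```

```bash
python3 plan.py -55 0 21.5
python3 - <<'E'
from station import manip
import cv2
for n,(y0,y1,x0,x1) in {"side":(200,300,250,400),"top":(180,292,230,380)}.items():
    s=manip.snapshot(n)["image"][:,:,::-1]
    cv2.imwrite(f"pics/{n}1.png",cv2.resize(s[y0:y1,x0:x1],None,fx=5,fy=5,interpolation=cv2.INTER_CUBIC))
E
```

```text
t 3.1 tcp [ 0.5075 -0.074   0.0593] F [0.1  0.89 1.3 ] gap -0.001
stove-frame tcp mm [-54.7  -0.9  59.3]
tool axes in stove (cols)
 [[-0.    -1.     0.001]
 [-0.001  0.001  1.   ]
 [-1.     0.    -0.001]]
target [-55.0, 0.0, 21.5] world [ 0.5067 -0.0744  0.0215] tool units [1.51 0.01 0.04]
 jaw along stove x turn units [ 3.599e+01 -1.000e-02  1.000e-02]
 jaw along stove y turn units [ 1.799e+01 -1.000e-02  0.000e+00]
 jaw along stove -x turn units [-0.01 -0.01 -0.01]
 jaw along stove -y turn units [-1.801e+01 -0.000e+00 -1.000e-02]
```

View pics/side1.png

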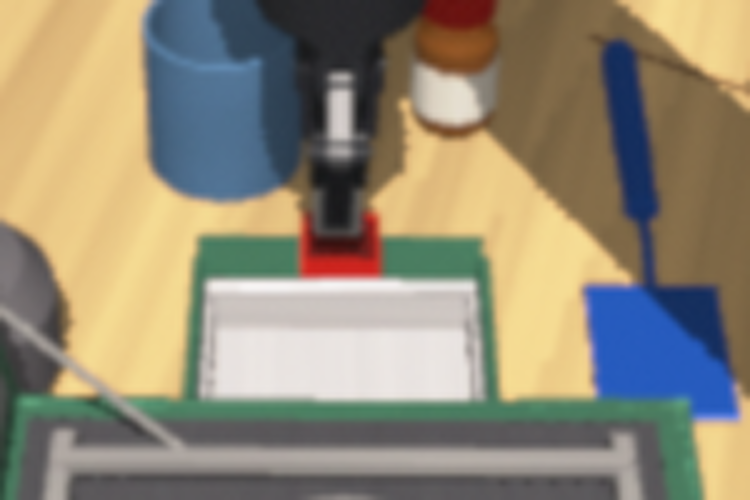

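View pics/top1.png

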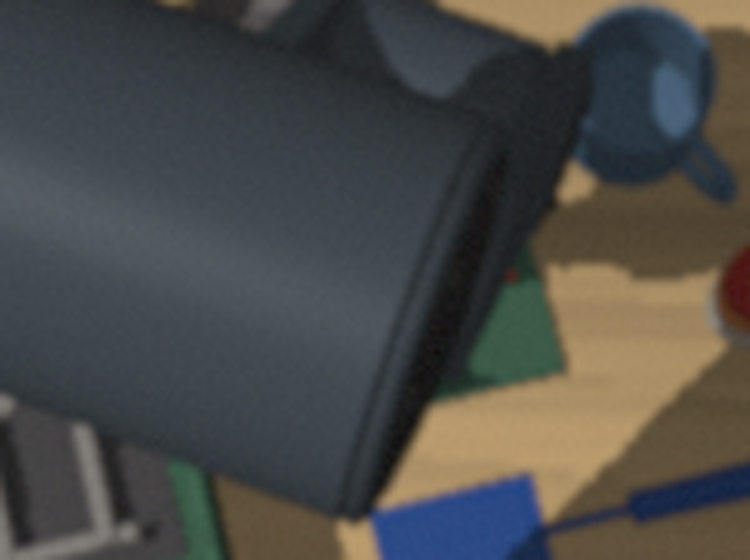

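The side view shows the fingertip at about (338,235), centred on the bar (centre about 341), and clear of the tray wall. Next is the press.

carry_out:
  commands:
    - [[0.5,0,0,0,0,0,0],[0.9,0,0,0,0,0,0],[1.2,0,0,0,0,0,0],[1.4,0,0,0,0,0,0],[1.5,0,0,0,0,0,0]]

```text
t: 3.7
tcp_pos: [0.5073, -0.0737, 0.021]
tool_rot: [0.702, 0.084, -0.702, 0.084]
force: [0.0, 0.3, 7.3]
finger_gap: -0.002
```

carry_out:
  commands:
    - [[0,0,0,0,0,0,0],[0,0,0,0,0,0,0],[0,0,0,0,0,0,0],[0,0,0,0,0,0,0],[0,0,0,0,0,0,0]]

```text
t: 4.2
tcp_pos: [0.5072, -0.0737, 0.0216]
tool_rot: [0.702, 0.084, -0.702, 0.084]
force: [-0.2, -0.1, 5.8]
finger_gap: 0.001
```

```bash
python3 plan.py 3 0 21
python3 - <<'E'
from station import manip
import cv2
for n,(y0,y1,x0,x1) in {"side":(200,300,250,400)}.items():
    s=manip.snapshot(n)["image"][:,:,::-1]
    cv2.imwrite(f"pics/{n}2.png",cv2.resize(s[y0:y1,x0:x1],None,fx=5,fy=5,interpolation=cv2.INTER_CUBIC))
E
```

```text
t 4.2 tcp [ 0.5072 -0.0737  0.0216] F [-0.2  -0.09  5.77] gap 0.001
stove-frame tcp mm [-54.4  -0.7  21.6]
tool axes in stove (cols)
 [[-0. -1.  0.]
 [-0.  0.  1.]
 [-1.  0. -0.]]
target [3.0, 0.0, 21.0] world [ 0.493  -0.0181  0.021 ] tool units [ 0.02 -2.3   0.03]
 jaw along stove x turn units [ 3.6e+01 -1.0e-02  1.0e-02]
 jaw along stove y turn units [ 1.8e+01 -1.0e-02  0.0e+00]
 jaw along stove -x turn units [-0.   -0.01 -0.  ]
 jaw along stove -y turn units [-1.8e+01 -0.0e+00 -1.0e-02]
```

View pics/side2.png

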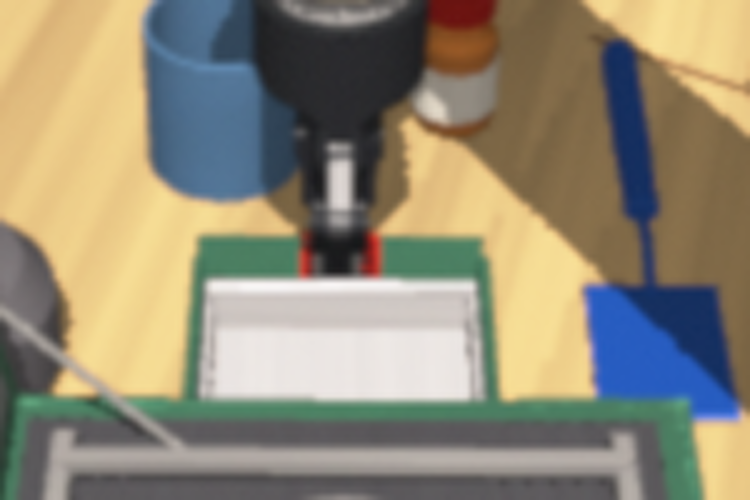

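The press depth is about 12.4 mm at about 6 N, and the tray hasn't moved. I'll slide inward, watching the force.

carry_out:
  commands:
    - [[0.02,-0.2,0.03,0,0,0,0],[0.02,-0.4,0.03,0,0,0,0],[0.02,-0.6,0.03,0,0,0,0],[0.02,-0.8,0.03,0,0,0,0],[0.02,-1.0,0.03,0,0,0,0]]

```text
t: 4.75
tcp_pos: [0.5035, -0.0516, 0.0217]
tool_rot: [0.704, 0.083, -0.7, 0.086]
force: [1.1, -8.2, 7.1]
finger_gap: -0.002
```

carry_out:
  commands:
    - [[0,-0.1,0,0,0,0,0],[0,-0.2,0,0,0,0,0],[0,-0.3,0,0,0,0,0],[0,-0.4,0,0,0,0,0],[0,-0.5,0,0,0,0,0]]

```text
t: 5.25
tcp_pos: [0.5011, -0.0397, 0.0218]
tool_rot: [0.705, 0.082, -0.699, 0.086]
force: [2.7, -6.9, 7.0]
finger_gap: -0.003
```

```bash
cat > look.py <<'E'
import sys,cv2
from station import manip
s=manip.snapshot("side")["image"][:,:,::-1]
cv2.imwrite(f"pics/{sys.argv[1]}.png",cv2.resize(s[200:300,250:400],None,fx=5,fy=5,interpolation=cv2.INTER_CUBIC))
E
python3 plan.py 3 0 21;python3 look.py side3
```

```text
t 5.25 tcp [ 0.5011 -0.0397  0.0218] F [ 2.66 -6.87  6.95] gap -0.003
stove-frame tcp mm [-19.9  -2.8  21.8]
tool axes in stove (cols)
 [[-0.006 -1.    -0.001]
 [-0.007 -0.001  1.   ]
 [-1.     0.006 -0.007]]
target [3.0, 0.0, 21.0] world [ 0.493  -0.0181  0.021 ] tool units [ 0.03 -0.92  0.11]
 jaw along stove x turn units [-35.99   0.1   -0.12]
 jaw along stove y turn units [ 1.801e+01 -1.100e-01  1.000e-02]
 jaw along stove -x turn units [ 0.01 -0.08 -0.06]
 jaw along stove -y turn units [-1.799e+01 -1.000e-02 -1.100e-01]
```

View pics/side3.png

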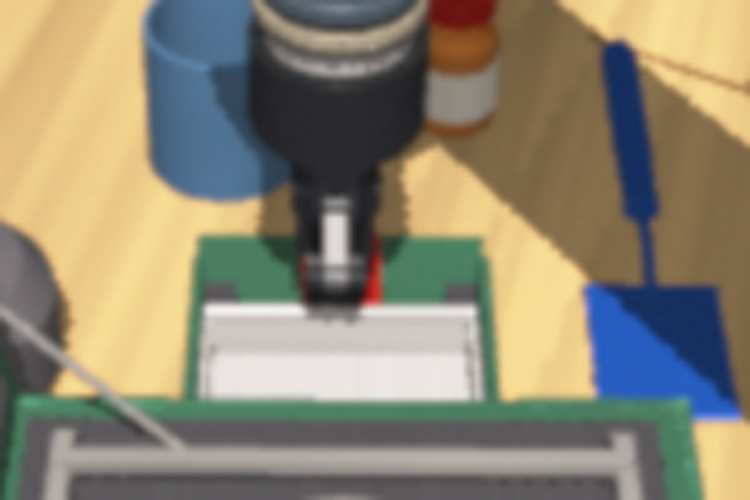

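```bash
cat > tray.py <<'E'
from h import *
p=[0.4937,-0.021,1.8088]
for f in (1,2,3,4,5,6,7):
    im=cv2.imread(f"pics/side{f}.png")
    if im is None: continue
    # edge row at left and right parts of tray wall: max vertical gradient (dark->bright)
    g=cv2.GaussianBlur(im,(0,0),2).astype(float).sum(2)
    for cols in ((245,290),(395,450)):
        d=np.diff(g[230:420,cols[0]:cols[1]].mean(1)); v=230+d.argmax()+.5
        u=np.mean(cols); uv=((u+.5)/5-.5+250,(v+.5)/5-.5+200); w=back('side',uv,.066)
        c,n=np.cos(p[2]),np.sin(p[2]); e=w[:2]-p[:2]; print(f,v,'tray x mm',round(1000*(c*e[0]+n*e[1]),1),'y',round(1000*(-n*e[0]+c*e[1]),1))
E
python3 tray.py
```

```text
1 278.5 tray x mm -10.6 y -33.3
1 279.5 tray x mm -10.5 y 35.1
2 278.5 tray x mm -10.6 y -33.3
2 279.5 tray x mm -10.5 y 35.1
3 303.5 tray x mm 5.6 y -33.0
3 304.5 tray x mm 5.7 y 34.7[ WARN:0@0.171] global loadsave.cpp:275 findDecoder imread_('pics/side4.png'): can't open/read file: check file path/integrity
[ WARN:0@0.171] global loadsave.cpp:275 findDecoder imread_('pics/side5.png'): can't open/read file: check file path/integrity
[ WARN:0@0.171] global loadsave.cpp:275 findDecoder imread_('pics/side6.png'): can't open/read file: check file path/integrity
[ WARN:0@0.171] global loadsave.cpp:275 findDecoder imread_('pics/side7.png'): can't open/read file: check file path/integrity
```

The tray's face is at x ≈ 5.6 mm and square, with the legs over the teeth and the catch still held. I'll push on to the stop.

carry_out:
  commands:
    - [[0.02,-0.1,0.05,0,0,0,0],[0.02,-0.2,0.1,0,0,0,0],[0.02,-0.3,0.1,0,0,0,0],[0.02,-0.4,0.1,0,0,0,0],[0.02,-0.45,0.1,0,0,0,0]]

```text
t: 5.8
tcp_pos: [0.4973, -0.0298, 0.0217]
tool_rot: [0.706, 0.082, -0.699, 0.086]
force: [2.7, -8.7, 8.9]
finger_gap: 0.002
```

```bash
python3 plan.py -8 0 21;python3 look.py side4; python3 tray.py 2>/dev/null | tail -2
```

```text
t 5.8 tcp [ 0.4973 -0.0298  0.0217] F [ 2.68 -8.68  8.9 ] gap 0.002
stove-frame tcp mm [-9.4 -1.4 21.7]
tool axes in stove (cols)
 [[-0.007 -1.    -0.001]
 [-0.009 -0.001  1.   ]
 [-1.     0.007 -0.009]]
target [-8.0, 0.0, 21.0] world [ 0.4956 -0.0288  0.021 ] tool units [ 0.03 -0.06  0.06]
 jaw along stove x turn units [-35.99   0.13  -0.17]
 jaw along stove y turn units [18.01 -0.15  0.02]
 jaw along stove -x turn units [ 0.01 -0.11 -0.08]
 jaw along stove -y turn units [-17.99  -0.02  -0.15]
4 319.5 tray x mm 15.8 y -32.7
4 322.5 tray x mm 17.1 y 34.3
```

View pics/side4.png

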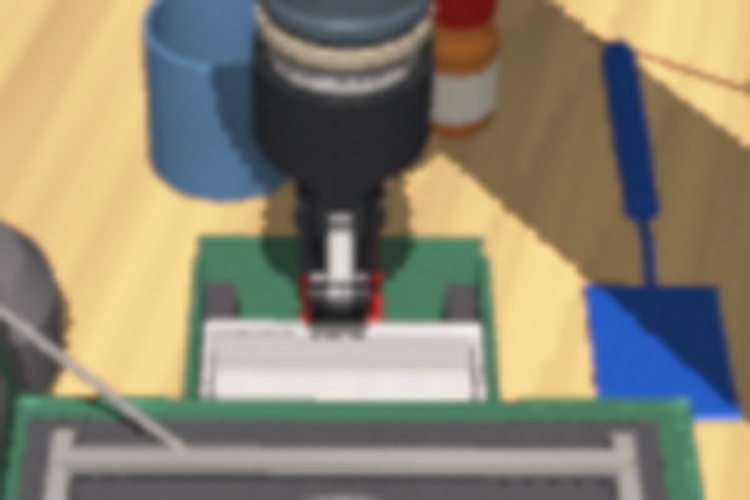

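carry_out:
  commands:
    - [[0,-0.03,0,0,0,0,0],[0,-0.06,0,0,0,0,0],[0,-0.09,0,0,0,0,0],[0,-0.09,0,0,0,0,0],[0,-0.09,0,0,0,0,0]]

```text
t: 6.35
tcp_pos: [0.4967, -0.0276, 0.0217]
tool_rot: [0.706, 0.082, -0.699, 0.086]
force: [2.1, -8.4, 9.7]
finger_gap: 0.003
```

```bash
python3 plan.py -8 0 21|head -2;python3 look.py side5; python3 tray.py 2>/dev/null | tail -2
```

```text
t 6.35 tcp [ 0.4967 -0.0276  0.0217] F [ 2.12 -8.42  9.72] gap 0.003
stove-frame tcp mm [-7.2 -1.3 21.7]
5 323.5 tray x mm 18.3 y -32.7
5 324.5 tray x mm 18.3 y 34.3
```

The face is at about 18 mm, which is home. I'll back off about 8 mm with the catch still down, then rise.

carry_out:
  commands:
    - [[0,0.1,0,0,0,0,0],[0,0.2,0,0,0,0,0],[0,0.3,0,0,0,0,0],[0,0.35,0,0,0,0,0],[0,0.35,0,0,0,0,0]]

```text
t: 6.9
tcp_pos: [0.4946, -0.0327, 0.0207]
tool_rot: [0.703, 0.084, -0.702, 0.083]
force: [1.1, 3.0, 6.7]
finger_gap: 0.003
```

```bash
python3 plan.py -8 0 21|head -2;python3 look.py side6; python3 tray.py 2>/dev/null | tail -2
```

```text
t 6.9 tcp [ 0.4946 -0.0327  0.0207] F [1.06 2.95 6.69] gap 0.003
stove-frame tcp mm [-11.6   1.9  20.7]
6 323.5 tray x mm 18.3 y -32.7
6 324.5 tray x mm 18.3 y 34.3
```

The tray stayed put and the push force is gone. Now I'll release straight up.

carry_out:
  commands:
    - [[-0.2,0.05,0,0,0,0,0],[-0.4,0.1,0,0,0,0,0],[-0.7,0.1,0,0,0,0,0],[-1.2,0.1,0,0,0,0,0],[-2.0,0.1,0,0,0,0,0]]

```text
t: 7.45
tcp_pos: [0.4935, -0.0358, 0.0703]
tool_rot: [-0.701, -0.084, 0.703, -0.084]
force: [0.2, -0.3, 0.2]
finger_gap: -0.006
```

carry_out:
  commands:
    - [[-1.0,0,0,0,0,0,0],[-2.0,0,0,0,0,0,0],[-3.5,0,0,0,0,0,0],[-4.5,0,0,0,0,0,0],[-5.5,0,0,0,0,0,0]]

```text
t: 7.95
tcp_pos: [0.4941, -0.0359, 0.2097]
tool_rot: [0.702, 0.084, -0.702, 0.084]
force: [-0.4, -0.6, -0.5]
finger_gap: -0.001
```

carry_out:
  commands:
    - [[0,1.0,0.5,0,0,0,0],[0,2.5,1.5,0,0,0,0],[0,4.0,2.5,0,0,0,0],[0,5.0,3.0,0,0,0,0],[0,5.0,3.0,0,0,0,0]]

```text
t: 8.45
tcp_pos: [0.4505, -0.1784, 0.2085]
tool_rot: [0.703, 0.081, -0.702, 0.083]
force: [0.7, 0.2, -0.1]
finger_gap: -0.004
```

```bash
python3 plan.py -8 0 21|head -2;python3 look.py side7; python3 tray.py 2>/dev/null | tail -2
python3 - <<'E'
from station import manip
import cv2
cv2.imwrite("pics/side_full.png",manip.snapshot("side")["image"][:,:,::-1])
cv2.imwrite("pics/top_full.png",manip.snapshot("top")["image"][:,:,::-1])
E
```

```text
t 8.45 tcp [ 0.4505 -0.1784  0.2085] F [ 0.71  0.17 -0.07] gap -0.004
stove-frame tcp mm [-142.8   79.1  208.5]
7 323.5 tray x mm 18.3 y -32.7
7 324.5 tray x mm 18.3 y 34.3
```

View pics/side7.png

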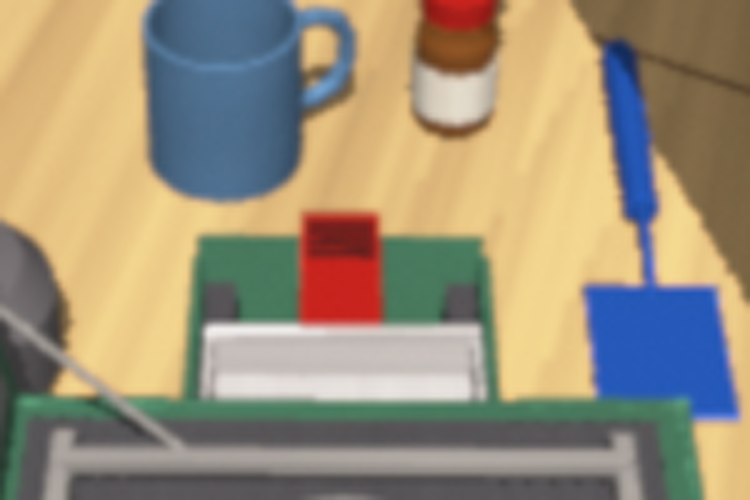

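View pics/top_full.png

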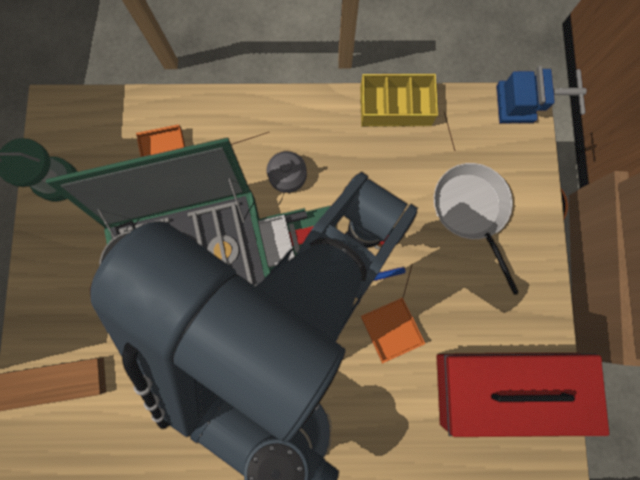

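The side view shows the tray face at 18.3 mm (edge row 324, both sides equal). The bar end is back at row 213, as it was before the press, so the catch is up. The mug, jar and spatula look unmoved.

```bash
python3 -c "
from station import manip
print(manip.sign_off())"
```

```text
the job is handed in; nothing more can be done
None
```

The tray is home with the catch up behind it, and I handed the job in at about 8.5 s of the 32 s allowed. sign_off gave no verdict.

I pressed the red bar down about 12.4 mm with closed fingertips, at about 6 N vertical force. Holding it down, I slid the tray from x ≈ -11 mm past the teeth with about 8 to 9 N of push. I then backed the fingers off before letting the catch rise.

**Last checks:**
- **Tray:** the face measured 18.3 mm along x on both the left and right of the end wall, so it is square. It did not move as the fingers backed off or when the catch was released.
- **Catch:** the bar end is back at its starting height in the side view. I read this from the picture, as the joint value isn't available.
- **Other things:** the mug, jar, spatula, canister and pan look unmoved. The arm hid much of the pot in the last top view, so I did not check it.
- **Arm:** it is clear of everything, with under 1 N on the tool.

No check failed. While pushing, the fingers drifted sideways by up to about 3 mm but stayed on the bar.

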